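# Hold the amber reference cell in the photometer's light path

### The job

Check the photometer on the cabin desk with its amber reference cell. First slide the black shutter fully open by its red tab, then pick up the amber cell by its two frosted white faces only, never touching its clear amber faces or its stopper, and hold it upright in the light path, midway between lamp and detector, with its clear faces square to the light and the cell clear of the instrument. Finish while still holding it there, and leave the green cell, the violet cell and the mug where they stand.

Things in the scene. Friction and masses are not known exactly. Their poses are not given: they have to be found in the camera images.
- amber_center (a point): amber glass cell (cuvette), loose, 42 to 85 g, 26 x 26 x 62 mm high, plus a black stopper 15 x 15 x 5 mm on top. Its +x and -x faces are frosted (white plates 2.5 mm thick, two white edges from above); its +y and -y faces are clear amber. Point at its centre, 31 mm above its underside; z up. Starts upright on a flat black tray 6 mm high, in any of three places, turned up to 60 degrees
- green_center (a point): green cell standing on the tray, 80 mm from its neighbour: same size and build as the amber cell. Point at its centre, 31 mm above its underside. x axis through its frosted faces, z up. Bystander: leave it
- violet_center (a point): violet cell standing on the tray, 80 mm from its neighbour: same size and build as the amber cell. Point at its centre, 31 mm above its underside. x axis through its frosted faces, z up. Bystander: leave it
- beam (a point): middle of the light path, 95 mm above the desk. Light runs level along this y: white lamp head, yellow lens 62 mm off at +y; black detector head, violet window 52 mm off at -y; heads 34 mm in diameter, tops 112 mm above the desk. x level, across the light; z up. Photometer fixed; base 150 (x) x 270 (y) x 18 mm, a yellow line on it lies under the light path
- shutter_tab (a point): red tab on top of the black shutter that stands before the lamp lens: upright block 12 x 12 mm, 34 mm tall, free on all sides, top 146 mm above the desk, below it the blade 40 mm wide in x, 3 mm thick, reaching up to 112 mm. Point on its axis 131 mm above the desk, a height to pinch at. Slides along the photometer's +x to open
- shutter (a joint): shutter slide in m: about 0 (up to 0.006) closed, before the lens; 0.045 fully open, at its stop, moved along the photometer's +x (away from the robot). Needs about 1.5 N and stays where it is left
- mug_center (a point): blue mug, 80 mm wide and 90 mm high, handle at its own +y; point at its centre, 45 mm up. Bystander: leave it
Mind the look-alikes: they are no part of the job. Leave any yellow look-alike of the part that bears amber_center alone.

How it is judged:
On the way, in this order (a step that is already met when the one before it is completed fails the run):
1. the shutter is slid fully open (value of joint shutter above 0.038 m), for 0.2 s.
2. the amber cell is lifted off the tray in the fingers (height (world z) of amber_center above 0.06 m and contact force between the fingers and amber above 0.5 N), for 0.2 s.
At the end, for the whole second after the job is handed in: Shutter open over 38 of 45 mm; amber cell's centre within 6 mm sideways of the light path, 15 mm of its height and 15 mm of midway; upright and square to the light within 8 degrees; still, gripped on both frosted faces, touching no part of the photometer (value of joint shutter above 0.038 m and x of amber_center in the frame of beam between -0.006 and 0.006 m and y of amber_center in the frame of beam between -0.015 and 0.015 m and z of amber_center in the frame of beam between -0.015 and 0.015 m and angle between amber_center's own z axis and vertical below 0.14 rad and angle between the y axis of amber_center and the y axis of beam, either way round below 0.14 rad and contact force between the fingers and amber_c2 above 0.5 N and contact force between the fingers and amber_c3 above 0.5 N and contact force between amber and photometer below 0.05 N and linear speed of amber below 0.02 m/s); the arm keeps its last pose, push and grip.
It fails at once if the fingers touch the amber cell's clear faces or stopper (contact force between the fingers and amber_c0 above 0.5 N or contact force between the fingers and amber_c1 above 0.5 N).
It fails at once if the amber cell is knocked against the photometer (contact force between amber and photometer above 3 N).
It fails at once if a bystander (green cell, violet cell, mug) is moved more than 20 mm (distance of any of green_center, violet_center, mug_center from where it was at the start of the episode above 0.02 m).
It also fails if it takes over 61 s, if anything falls off the work surface, if the arm or the gripper's body presses on something with over 40 N, if the wrist force passes 120 N, or if a joint passes its speed limit or range.

### The arm

A 7-joint arm with a two-finger parallel gripper is mounted at the origin on the work surface. World frame = base frame: x ahead of the robot, y to its left, z up, the work surface at z = 0. Lengths are in m, angles in rad, forces in N, time in s.
With the tool pointing down it reaches from about 0.4 to 0.9 m from the base axis. Payload 5.5 kg.
Tool frame: the origin (TCP) lies on the mounting face of the last link; the fingertips stand 173 mm ahead of it and the grasp point (between the pads) lies 155 mm ahead of it (tcp_to_tips is the distance from the TCP to the fingertips, in m); z points along the fingers, y is the direction in which the jaws open and shut (so a half turn about z gives the same grasp; the last joint's range is limited). The gripper opens to 85 mm and grips with 20 to 120 N. Pads are 22 mm wide; open, the fingers measure 114 mm over their backs; the gripper's body (76 mm by 85 mm) begins 54 mm behind the grasp point. The pads swing forward as they close: fully open they stand 13 mm farther back than shut.
Start: joints at [-1.087, 0.501, -0.427, 1.55, 0.221, 1.138, -0.21], TCP at [0.142, 0.634, 0.405] pointing down, gripper open.
Joint ranges: [-2.88, 2.88], [-0.31, 2.03], [-1.54, 1.56], [0.2, 2.42], [-1.41, 4.55], [0.19, 2.02], [-2.57, 2.57]. Speed limits (rad/s): [2.57, 2.57, 3.14, 3.14, 3.14, 3.14, 3.14].

### API

Orientations are given as [roll, pitch, yaw] about the fixed x, y, z axes, in that order (R = Rz(yaw) Ry(pitch) Rx(roll)).
In Python, from bench import * gives the robot as it stands.
- The arm moves only by the tool servo_tool, never from a script. Its argument "motion" is a list of rows, each a list of 5 numbers: the shift along the tool's x, y, z in cm, then the turn about the tool's z in rad, then the opening in per cent of the stroke, from 0 (shut) to 100 (fully open). A call has exactly 10 rows; each row is the pose to reach, as a shift and turn from the pose commanded when the call began, along the tool's axes at that moment; what a row does not reach only later rows make up. A row lasts 1/10 s, in which the tool goes at most 50 mm and 8.59 degrees, less where a joint would pass 70% of its speed; a pose out of reach is approached as far as the arm can. A call with a gripper value outside its range is refused whole. The fingers move at their own pace and stop on an object; "squeeze" is the grip in N (left out, the last holds). Time passes only in rows, so rows that repeat a pose let the fingers close, or fill a call up. It gives the time, the measured TCP pose, the force and the opening at its end, in the units of the state.
- read_state(): the state, without advancing time (a new reading comes with each control period).
- get_image(name): name is "scene" or "top" or "wrist"; returns the picture (384x512x3 uint8, red, green, blue); there is no depth.
- camera_params(name): a dict with "K" (3x3 intrinsics, pixels), "xyz" and "attitude" of the camera in the world; the wrist camera has in their place "tool_from_camera" (4x4, takes a point from camera to tool coordinates, whose origin is the TCP and whose axes are the flange's). Camera axes: x right, y down, z forward; pixel columns grow to the right and rows downward; lengths in m; the calibration is good to about 2 mm. A picture is of the moment at which its call begins: read the wrist's pose just before it. camera_params takes no time and is no camera call.
- hand_in(): hands the job in, once; it reports no verdict.
The state is a dict: "clock": time; "q": joint angles; "joint_vel": joint speeds; "joint_efforts": joint torques, N m; "ee_pos": TCP position; "tool_rot": TCP orientation; "ft_force": force on the tool from outside, world axes, zero at the start; "ft_torque": the same for the moment, N m; "opening": finger opening in m.
Only numpy, scipy, OpenCV 4.12 (cv2) and the standard library are available. Lean on these libraries where they do the work, as an engineer would, in place of code of your own. Each camera call takes 0.05 s, during which the arm holds its last target.

## Working session

There is one attempt and no reset: what is moved stays moved. The work goes in short steps, Python scripts to look and compute and a tool call to move; the robot and the scene stay as the last step left them, time stands still between calls to the robot, and variables do not carry over. Pictures are saved under pics/ and viewed, and the job is handed in when it is done.

Besides the shell and the picture viewer there is one more tool, called as name(argument=value, ...) on one line, values as JSON. servo_tool: Moves the arm, as the interface text tells. Its arguments: {"type":"object","properties":{"motion":{"type":"array","items":{"type":"array","items":{"type":"number"}}},"squeeze":{"type":"number"}},"required":["motion"]}

```bash
ls; mkdir -p pics
python3 - <<'E'
from bench import *
import cv2
print(read_state())
for n in ("scene","top","wrist"):
    print(n,camera_params(n))
    cv2.imwrite(f"pics/{n}0.png",get_image(n)[:,:,::-1])
E
```

```text
pics
{'clock': 0.0, 'q': array([-1.0867936 ,  0.50191685, -0.42676092,  1.55145751,  0.22079411,
        1.13830163, -0.21028023]), 'joint_vel': array([-0.00142516, -0.00096186,  0.00033451,  0.00188821,  0.00054828,
       -0.00122316,  0.0016256 ]), 'joint_efforts': array([ 3.25710171e-04, -5.69534540e+01, -5.81608549e+00, -2.80925632e+01,
        1.06684925e-02,  1.21248979e-02, -9.29483946e-06]), 'ee_pos': array([0.14235093, 0.63385665, 0.40360993]), 'tool_rot': array([-3.13956506e+00, -7.40799115e-05,  2.92083696e+00]), 'ft_force': array([-0.19543195,  0.28601253,  0.16234861]), 'ft_torque': array([-0.00721283,  0.00742022, -0.04976369]), 'opening': 0.08558694635946945}
scene {'K': array([[391.03754849,   0.        , 259.22794483],
       [  0.        , 391.03754849, 189.96104243],
       [  0.        ,   0.        ,   1.        ]]), 'xyz': array([ 1.31607934, -0.1457364 ,  0.73344295]), 'attitude': array([-2.29259696,  0.00265757,  1.32649492])}
top {'K': array([[416.8157118 ,   0.        , 253.16390943],
       [  0.        , 416.8157118 , 189.30751157],
       [  0.        ,   0.        ,   1.        ]]), 'xyz': array([0.55121408, 0.01292789, 1.09999472]), 'attitude': array([-3.03351561,  0.00787945, -1.57188906])}
wrist {'K': array([[307.79048445,   0.        , 250.64194649],
       [  0.        , 307.79048445, 194.00510242],
       [  0.        ,   0.        ,   1.        ]]), 'tool_from_camera': array([[-3.00469506e-04, -9.46388715e-01, -3.23029889e-01,
         8.44522039e-02],
       [ 9.99998338e-01, -8.65188104e-04,  1.60460462e-03,
         8.16900860e-05],
       [-1.79806132e-03, -3.23028870e-01,  9.46387403e-01,
         3.13103977e-02],
       [ 0.00000000e+00,  0.00000000e+00,  0.00000000e+00,
         1.00000000e+00]])}
```

View pics/scene0.png

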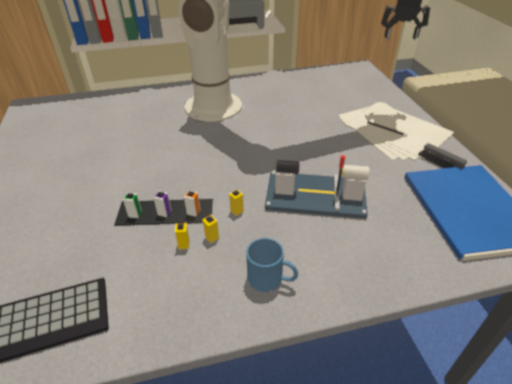

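View pics/top0.png

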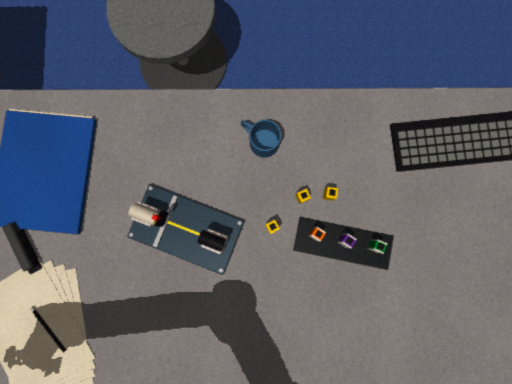

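```bash
cat > h.py <<'E'
from bench import *
import cv2, numpy as np
from scipy.spatial.transform import Rotation as R
def cam(n,st=None):
    p=camera_params(n)
    if n=="wrist":
        T=np.eye(4);T[:3,:3]=R.from_euler('xyz',st['tool_rot']).as_matrix();T[:3,3]=st['ee_pos']
        T=T@p['tool_from_camera'];return p['K'],T[:3,:3],T[:3,3]
    return p['K'],R.from_euler('xyz',p['attitude']).as_matrix(),p['xyz']
def back(c,uv,z):
    K,Rm,t=c;d=Rm@np.linalg.inv(K)@np.array([uv[0],uv[1],1.]);return t+d*(z-t[2])/d[2]
def proj(c,P):
    K,Rm,t=c;q=K@(Rm.T@(np.asarray(P)-t));return q[:2]/q[2]
E
python3 - <<'E'
import cv2
a=cv2.imread('pics/top0.png')
cv2.imwrite('pics/t1.png',cv2.resize(a[175:285,120:260],None,fx=5.5,fy=5.4,interpolation=cv2.INTER_CUBIC))
cv2.imwrite('pics/t2.png',cv2.resize(a[180:275,260:400],None,fx=5.5,fy=5.5,interpolation=cv2.INTER_CUBIC))
s=cv2.imread('pics/scene0.png')
cv2.imwrite('pics/s1.png',cv2.resize(s[145:225,255:375],None,fx=6,fy=6,interpolation=cv2.INTER_CUBIC))
E
```

```text
(no output)
```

View pics/t1.png

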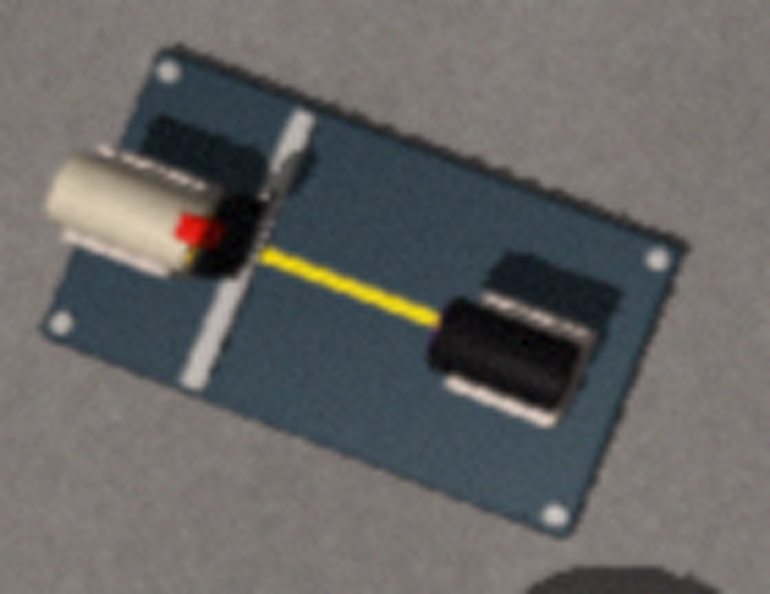

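View pics/t2.png

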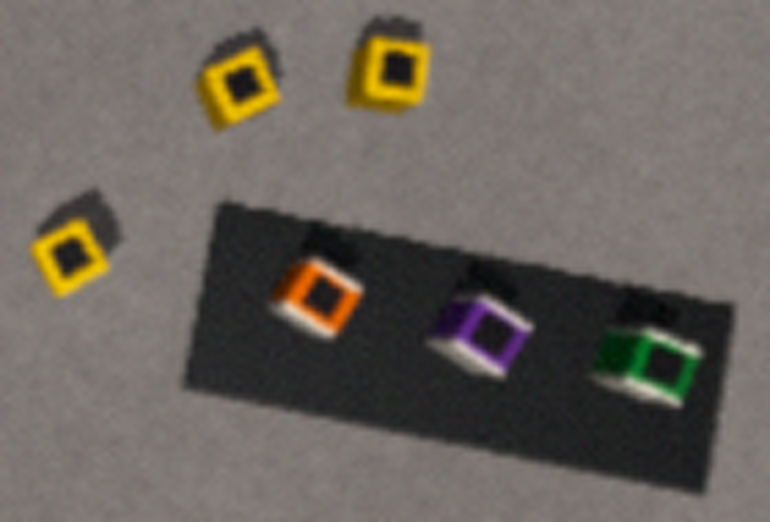

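View pics/s1.png

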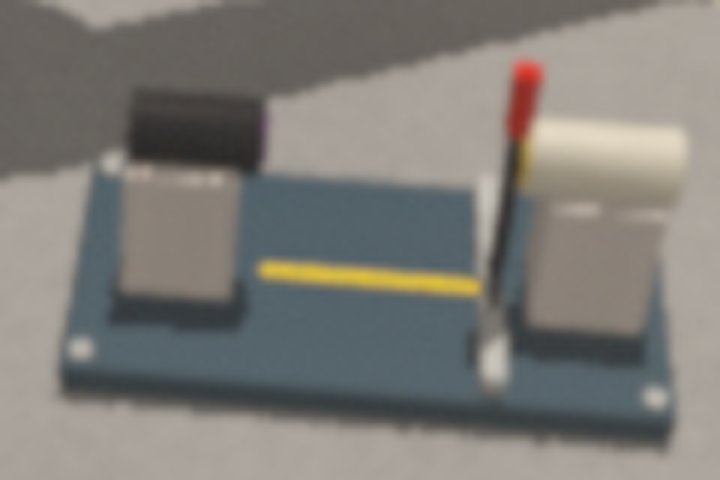

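Run:
```python
from h import *
c=cam('top')
f=lambda u,v,x0,y0,fx,fy:((u+.5)/fx-.5+x0,(v+.5)/fy-.5+y0)
g=lambda u,v:f(u,v,120,175,5.5,5.4)
S=[back(c,g(*p),0.019)[:2] for p in [(168,71),(657,260),(554,516),(61,323)]]
print(S,np.mean(S,0)); yv=(S[0]+S[3]-S[1]-S[2])/2; print('y dir deg',np.degrees(np.arctan2(yv[1],yv[0])),np.linalg.norm(yv))
print('line',[back(c,g(*p),0.018) for p in [(262,257),(437,320)]])
print('tab',back(c,g(193,230),0.146))
h=lambda u,v:f(u,v,260,180,5.5,5.5)
for n,p in dict(amber=[(323,298)],am_w=[(338,270),(305,322)],vio=[(494,336)],gr=[(664,367)],y1=[(243,83)],y2=[(398,68)],y3=[(71,255)]).items():
    print(n,[back(c,h(*q),0.073) for q in p])
print('amber edges',[back(c,h(*q),0.068) for q in [(316,259),(362,290),(332,335),(277,298)]])
print('tray',[back(c,h(*q),0.006) for q in [(220,202),(733,305),(704,492),(185,387)]])
print('mug',back(c,(265,137),.09))
```

```text
[array([0.67316051, 0.29073294]), array([0.58158847, 0.0579373 ]), array([0.46079153, 0.10551924]), array([0.55188928, 0.33800258])] [0.56685745 0.19804802]
y dir deg 68.56489350124478 0.24992638083496474
line [array([0.58329794, 0.24427808, 0.018     ]), array([0.55312322, 0.16129116, 0.018     ])]
tab [0.59096004 0.24592712 0.146     ]
amber [array([ 0.55289572, -0.13842487,  0.073     ])]
am_w [array([ 0.56529132, -0.14532162,  0.073     ]), array([ 0.54229805, -0.13024403,  0.073     ])]
vio [array([ 0.53603991, -0.21393663,  0.073     ])]
gr [array([ 0.52233601, -0.28875615,  0.073     ])]
y1 [array([ 0.64904482, -0.10422625,  0.073     ])]
y2 [array([ 0.65569093, -0.17395205,  0.073     ])]
y3 [array([ 0.57209829, -0.02645738,  0.073     ])]
amber edges [array([ 0.57027732, -0.13634157,  0.068     ]), array([ 0.55644197, -0.15664549,  0.068     ]), array([ 0.53647961, -0.14287923,  0.068     ]), array([ 0.55292665, -0.11861686,  0.068     ])]
tray [array([ 0.59852143, -0.10011849,  0.006     ]), array([ 0.54949776, -0.34199364,  0.006     ]), array([ 0.46231965, -0.32518577,  0.006     ]), array([ 0.51128864, -0.08246227,  0.006     ])]
mug [ 0.79073743 -0.00861746  0.09      ]
```

servo_tool(motion=[[-1,-0.6,0,0.04,100],[-4,-2.4,0,0.13,100],[-7,-4.3,0,0.25,100],[-11,-6.6,0,0.37,100],[-15,-9,0,0.5,100],[-19,-11.5,0,0.63,100],[-23,-14,0,0.76,100],[-27,-16.4,0,0.89,100],[-31,-18.8,0,1.02,100],[-35,-21,0,1.15,100]])

```text
clock: 1.15
ee_pos: [0.4392, 0.3499, 0.405]
tool_rot: [3.141, 0.0, 1.763]
ft_force: [0.9, 0.8, 0.4]
opening: 0.0855
```

```bash
cat > go.py <<'E'
import sys
from h import *
# usage: go.py gx gy gz yawdeg (grasp-frame target TCP), prints tool shift from measured pose
def delta(st,P,yaw):
    Rm=R.from_euler('xyz',st['tool_rot']).as_matrix()
    d=Rm.T@(np.array(P)-st['ee_pos'])*100
    dy=np.radians(yaw)-st['tool_rot'][2]; dy=(dy+np.pi)%(2*np.pi)-np.pi
    return d.round(2),round(-dy,3)
if __name__=='__main__':
    st=read_state(); a=list(map(float,sys.argv[1:]))
    print(st['clock'],st['ee_pos'].round(4),np.degrees(st['tool_rot']).round(2),st['q'].round(2),st['opening'].round(4),st['ft_force'].round(1))
    print(delta(st,a[:3],a[3]))
E
python3 go.py .575 .22 .40 68.6
```

```text
Traceback (most recent call last):
  File "go.py", line 11, in <module>
    print(st['clock'],st['ee_pos'].round(4),np.degrees(st['tool_rot']).round(2),st['q'].round(2),st['opening'].round(4),st['ft_force'].round(1))
                                                                                                 ^^^^^^^^^^^^^^^^^^^
AttributeError: 'float' object has no attribute 'round'
```

```bash
sed -i "s/st\['opening'\].round(4)/round(st['opening'],4)/" go.py
python3 go.py .575 .22 .40 68.6
```

```text
1.15 [0.4392 0.3499 0.405 ] [179.98   0.   100.98] [-0.65  0.31 -0.09  1.79  0.03  1.04 -0.56] 0.0855 [0.9 0.8 0.4]
(array([-15.34,  10.85,   0.5 ]), np.float64(0.565))
```

servo_tool(motion=[[-2,1.4,0,0.07,100],[-5,3.5,0,0.17,100],[-8,5.6,0.1,0.28,100],[-11,7.7,0.2,0.4,100],[-13.5,9.5,0.3,0.5,100],[-15,10.6,0.4,0.55,100],[-15.3,10.8,0.5,0.565,100],[-15.3,10.8,0.5,0.565,100],[-15.3,10.8,0.5,0.565,100],[-15.3,10.8,0.5,0.565,100]])

```text
clock: 2.15
ee_pos: [0.5729, 0.2261, 0.3998]
tool_rot: [-3.141, -0.001, 1.21]
ft_force: [-0.2, -0.5, -0.6]
opening: 0.0857
```

Run:
```python
from h import *
import json
st=read_state();im=get_image('wrist')[:,:,::-1]
cv2.imwrite('pics/w1.png',im);json.dump({k:list(st[k]) for k in('ee_pos','tool_rot','q')},open('w1.json','w'))
print(st['ee_pos'],st['tool_rot'],st['q'])
c=cam('wrist',st)
for P in [(.5669,.198,.018),(.591,.246,.146)]: print(proj(c,P))
```

```text
[0.57292948 0.22607952 0.39975294] [-3.14060488e+00 -6.91402894e-04  1.20958011e+00] [-0.48495971  0.41052881  0.08647819  1.6605253  -0.04059956  1.07248468
 -0.74743078]
[255.70244893 188.30151952]
[265.86537564 172.22955032]
```

View pics/w1.png

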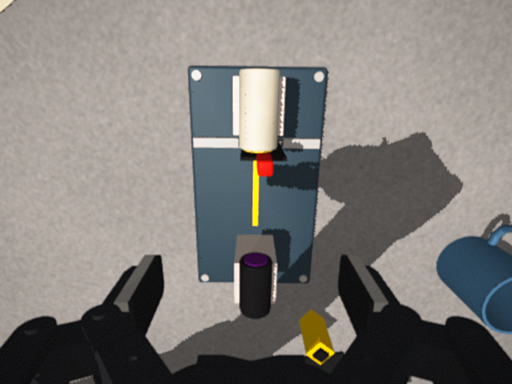

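Run:
```python
import cv2
a=cv2.imread('pics/w1.png')
cv2.imwrite('pics/w1b.png',cv2.resize(a[130:190,210:310],None,fx=8,fy=8,interpolation=cv2.INTER_CUBIC))
cv2.imwrite('pics/w1c.png',cv2.resize(a[55:325,180:340],None,fx=2.2*1.6,fy=2.2,interpolation=cv2.INTER_CUBIC))
```

```text
(no output)
```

View pics/w1b.png

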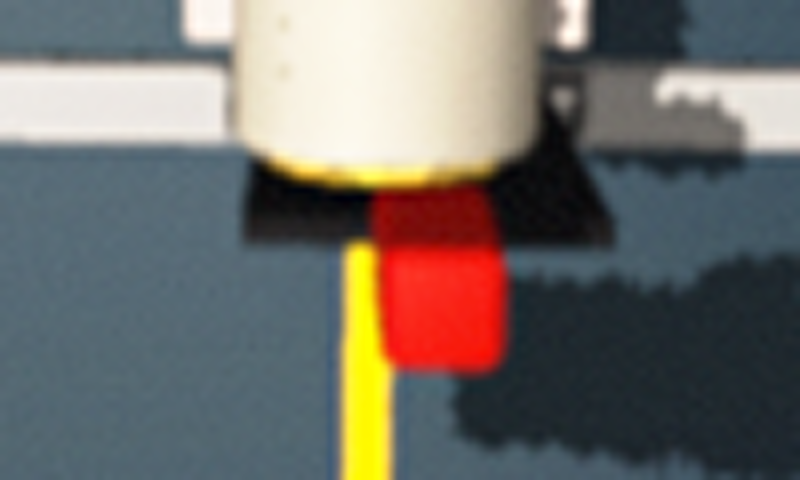

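View pics/w1c.png

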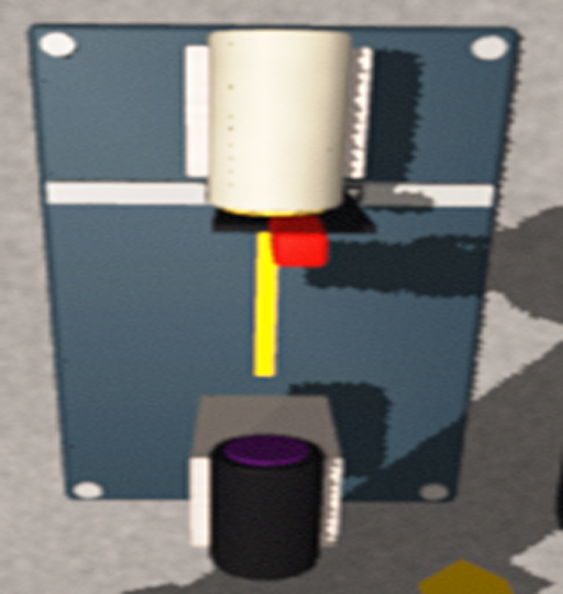

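Run:
```python
from h import *
import json
st={k:np.array(v) for k,v in json.load(open('w1.json')).items()}
c=cam('wrist',st)
b=lambda u,v:(210+(u+.5)/8-.5,130+(v+.5)/8-.5)
w=lambda u,v:(180+(u+.5)/3.52-.5,55+(v+.5)/2.2-.5)
S=[back(c,w(*p),.019)[:2] for p in [(490,47),(433,491),(88,490),(58,45)]]
C=np.mean(S,0);yv=(S[0]+S[3]-S[1]-S[2])/2;yaw=np.arctan2(yv[1],yv[0])-np.pi/2
print(S,C,np.degrees(yaw),np.linalg.norm(yv))
ex=np.array([np.cos(yaw),np.sin(yaw)]);ey=np.array([-ex[1],ex[0]])
loc=lambda P:np.array([(P[:2]-C)@ex,(P[:2]-C)@ey])
for n,p,z in [('tab',b(443,307),.146),('window',w(267,450),.095),('wintop',w(267,435),.112),('bladeL',b(245,243),.112),('bladeR',b(612,243),.112),('lensbot',b(388,188),.080),('headtopL',b(388,165),.112),('line1',w(266,232),.018),('line0',w(264,376),.018)]:
    P=back(c,p,z);print(n,P.round(4),loc(P).round(4))
# top view check
ct=cam('top');g=lambda u,v:(120+(u+.5)/5.5-.5,175+(v+.5)/5.4-.5)
for n,p,z in [('tab',g(193,230),.146),('wintop',g(452,302),.112)]:
    P=back(ct,p,z);print(n,P.round(4),loc(P).round(4))
```

```text
[array([0.67322238, 0.29172846]), array([0.5817001 , 0.05996947]), array([0.46076338, 0.1062541 ]), array([0.55178864, 0.33862092])] [0.56686863 0.19914324] -21.47044742810298 0.2493673855837171
tab [0.5915 0.2493 0.146 ] [0.0045 0.0557]
window [0.548  0.1509 0.095 ] [ 0.0001 -0.0518]
wintop [0.5539 0.1673 0.112 ] [-0.0004 -0.0344]
bladeL [0.5727 0.2549 0.112 ] [-0.015  0.054]
bladeR [0.6091 0.2411 0.112 ] [0.0239 0.0545]
lensbot [0.5873 0.2489 0.08  ] [0.0008 0.0538]
headtopL [0.5897 0.2573 0.112 ] [-0.      0.0625]
line1 [0.5783 0.2303 0.018 ] [-0.0008  0.0331]
line0 [0.5486 0.1527 0.018 ] [ 0.     -0.0499]
tab [0.591  0.2459 0.146 ] [0.0053 0.0524]
wintop [0.5608 0.1421 0.112 ] [ 0.0152 -0.0554]
```

```bash
python3 go.py .5912 .2483 .291 68.55
```

```text
2.2 [0.5731 0.2258 0.3998] [-1.7996e+02 -3.0000e-02  6.9270e+01] [-0.48  0.41  0.09  1.66 -0.04  1.07 -0.75] 0.0857 [ 0.2 -0.2 -0.4]
(array([ 2.74,  0.9 , 10.88]), np.float64(0.013))
```

servo_tool(motion=[[1,0.3,0,0.013,100],[2,0.6,0.5,0.013,100],[2.7,0.9,2,0.013,100],[2.7,0.9,4,0.013,100],[2.7,0.9,5.5,0.013,100],[2.7,0.9,6.5,0.013,100],[2.7,0.9,7,0.013,100],[2.7,0.9,7,0.013,100],[2.7,0.9,7,0.013,100],[2.7,0.9,7,0.013,100]])

```text
clock: 3.2
ee_pos: [0.5925, 0.2463, 0.3307]
tool_rot: [3.14, -0.001, 1.193]
ft_force: [0.8, 0.5, 0.0]
opening: 0.0856
```

```bash
python3 go.py .5912 .2483 .291 68.55
python3 - <<'E'
from h import *
im=get_image('wrist')[:,:,::-1]
cv2.imwrite('pics/w2.png',im)
E
```

```text
3.2 [0.5925 0.2463 0.3307] [ 1.7993e+02 -8.0000e-02  6.8340e+01] [-0.5   0.53  0.08  1.65 -0.05  0.96 -0.77] 0.0856 [0.8 0.5 0. ]
(array([ 0.13, -0.2 ,  3.97]), np.float64(-0.004))
```

View pics/w2.png

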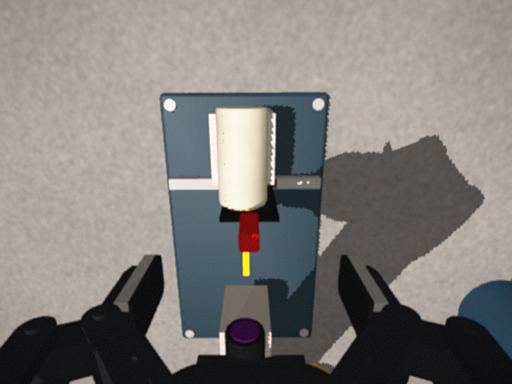

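servo_tool(motion=[[0.1,-0.2,1,0,100],[0.1,-0.2,2,0,100],[0.1,-0.2,3,0,100],[0.1,-0.2,3.7,0,100],[0.1,-0.2,4,0,100],[0.1,-0.2,4,0,0],[0.1,-0.2,4,0,0],[0.1,-0.2,4,0,0],[0.1,-0.2,4,0,0],[0.1,-0.2,4,0,0]], squeeze=20)

```text
clock: 4.25
ee_pos: [0.5908, 0.2479, 0.2901]
tool_rot: [3.141, -0.001, 1.193]
ft_force: [1.6, 0.2, 0.4]
opening: 0.0126
```

Run:
```python
from go import *
C=np.array([.5669,.1987]);y=np.radians(-21.45);ex=np.array([np.cos(y),np.sin(y)]);ey=np.array([-ex[1],ex[0]])
T=C+.0445*ex+.055*ey
st=read_state();print(T,st['ee_pos'],st['opening'],st['ft_force'],delta(st,[*T,.291],68.55), (st['ee_pos'][:2]-C)@ex,(st['ee_pos'][:2]-C)@ey)
im=get_image('wrist')[:,:,::-1]
cv2.imwrite('pics/w3.png',im)
```

```text
[0.6284307  0.23361737] [0.59080223 0.24787348 0.29009005] 0.012590812956841523 [1.55007573 0.15254207 0.38264239] (array([ 0.06,  4.02, -0.09]), np.float64(-0.004)) 0.004264478837906241 0.0545083675775589
```

View pics/w3.png

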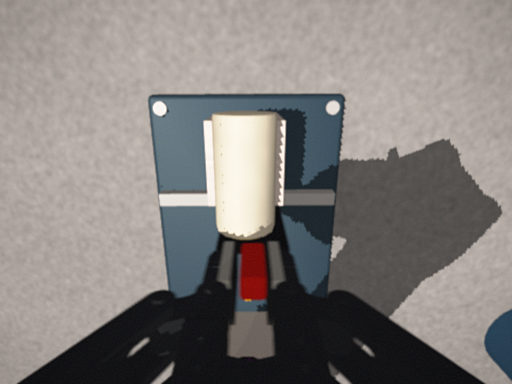

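The pads hold the red tab (at about (253,270)), opening 12.6 mm. Slide it +x by 40 mm.

servo_tool(motion=[[0,0.4,0,0,0],[0,1,0,0,0],[0,1.6,0,0,0],[0,2.2,0,0,0],[0,2.8,0,0,0],[0,3.3,0,0,0],[0,3.7,0,0,0],[0,3.9,0,0,0],[0,4.0,0,0,0],[0,4.0,0,0,0]])

```text
clock: 5.3
ee_pos: [0.6286, 0.233, 0.2901]
tool_rot: [3.141, -0.001, 1.192]
ft_force: [-0.7, 0.3, 5.1]
opening: 0.0113
```

Run:
```python
from go import *
C=np.array([.5669,.1987]);y=np.radians(-21.45);ex=np.array([np.cos(y),np.sin(y)]);ey=np.array([-ex[1],ex[0]])
st=read_state();print(st['ee_pos'],st['opening'],st['ft_force'], (st['ee_pos'][:2]-C)@ex,(st['ee_pos'][:2]-C)@ey)
im=get_image('wrist')[:,:,::-1]
cv2.imwrite('pics/w4.png',im)
```

```text
[0.62864165 0.23297878 0.29011317] 0.011278503452561482 [-0.66202583  0.27463613  5.14047065] 0.04492986369709065 0.054482776772640636
```

View pics/w4.png

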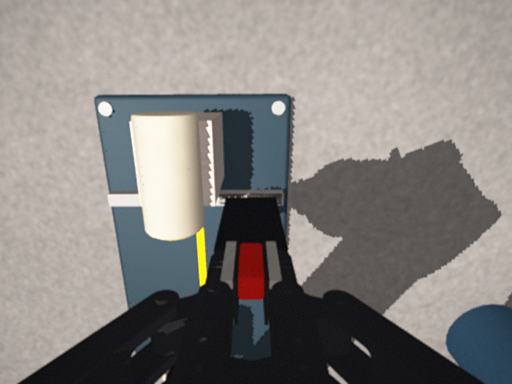

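servo_tool(motion=[[0,0,0,0,60],[0,0,0,0,60],[0,0,0,0,60],[0,0,0,0,60],[0,0,-1,0,60],[0,0,-3,0,60],[0,0,-6,0,70],[0,0,-9,0,100],[0,0,-10.5,0,100],[0,0,-11,0,100]])

```text
clock: 6.35
ee_pos: [0.6283, 0.2333, 0.4025]
tool_rot: [3.139, -0.003, 1.193]
ft_force: [0.2, 0.2, -0.7]
opening: 0.0857
```

```bash
python3 go.py .570 -.12 .40 56
python3 - <<'E'
from h import *
im=get_image('wrist')[:,:,::-1]
cv2.imwrite('pics/w5.png',im)
E
```

```text
6.35 [0.6283 0.2333 0.4025] [ 1.7983e+02 -1.7000e-01  6.8340e+01] [-0.46  0.5   0.09  1.51 -0.05  1.12 -0.74] 0.0857 [ 0.2  0.2 -0.7]
(array([-34.99,   7.61,   0.16]), np.float64(0.215))
```

View pics/w5.png

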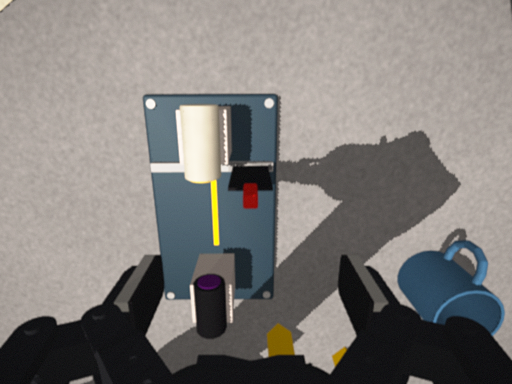

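servo_tool(motion=[[-1.5,0.3,0,0.01,100],[-5,1.1,0,0.03,100],[-9,2,0,0.06,100],[-13.5,2.9,0,0.08,100],[-18,3.9,0,0.11,100],[-22.5,4.9,0.1,0.14,100],[-27,5.9,0.1,0.17,100],[-31,6.7,0.1,0.19,100],[-34,7.4,0.1,0.21,100],[-35,7.6,0.1,0.215,100]])

```text
clock: 7.4
ee_pos: [0.5668, -0.1259, 0.397]
tool_rot: [-3.14, 0.004, 0.97]
ft_force: [-0.0, -0.2, 0.3]
opening: 0.0852
```

Run:
```python
from h import *
import json
get_image('top')
st=read_state();im=get_image('wrist')[:,:,::-1]
cv2.imwrite('pics/w6.png',im);json.dump({k:list(st[k]) for k in('ee_pos','tool_rot','q')},open('w6.json','w'))
print(st['ee_pos'],st['tool_rot'],st['joint_vel'].round(3))
c=cam('wrist',st);print(proj(c,[.553,-.138,.07]))
```

```text
[ 0.56706009 -0.12546246  0.39711746] [-3.13968599  0.00352329  0.97014947] [-0.042 -0.002 -0.045 -0.01  -0.008  0.004 -0.037]
[248.17953719 193.5539948 ]
```

View pics/w6.png

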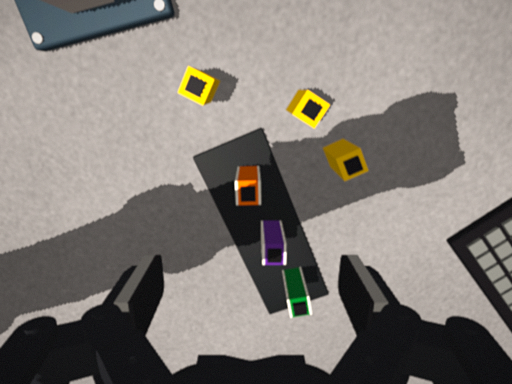

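Run:
```python
import cv2
a=cv2.imread('pics/w6.png')
cv2.imwrite('pics/w6b.png',cv2.resize(a[150:220,210:290],None,fx=8,fy=8,interpolation=cv2.INTER_CUBIC))
```

```text
(no output)
```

View pics/w6b.png

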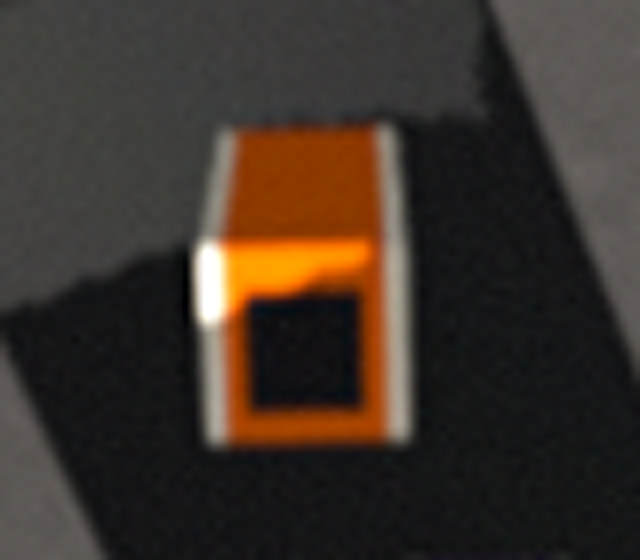

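Run:
```python
from go import *
import json
st={k:np.array(v) for k,v in json.load(open('w6.json')).items()}
c=cam('wrist',st)
b=lambda u,v:(210+(u+.5)/8-.5,150+(v+.5)/8-.5)
Q=np.array([back(c,b(*p),.068)[:2] for p in [(195,240),(409,240),(411,446),(204,446)]])
ctr=Q.mean(0);print(Q.round(4),ctr)
x=Q[1]+Q[2]-Q[0]-Q[3];y=Q[0]+Q[1]-Q[2]-Q[3]
print(np.linalg.norm(x)/2,np.linalg.norm(y)/2,np.degrees(np.arctan2(x[1],x[0])),np.degrees(np.arctan2(y[1],y[0]))-90)
print('stopper',back(c,b(305,352),.073))
B=[back(c,b(*p),.006)[:2] for p in [(222,125),(397,125)]];d=B[1]-B[0];print('bottom back edge',B,np.degrees(np.arctan2(d[1],d[0])))
print(np.mean(B,0)-.013*y/np.linalg.norm(y))
print(delta(read_state(),[*ctr,.30],56))
```

```text
[[ 0.5492 -0.1182]
 [ 0.5714 -0.1334]
 [ 0.5562 -0.1566]
 [ 0.5341 -0.1415]] [ 0.55272457 -0.1374252 ]
0.026856436079895026 0.027762556158342562 -34.36707083627361 -33.16450196142426
stopper [ 0.55319787 -0.13689955  0.073     ]
bottom back edge [array([ 0.54960029, -0.11878223]), array([ 0.57120791, -0.13356927])] -34.38552125721079
[ 0.55329252 -0.13705809]
(array([-2.05, -0.41,  9.74]), np.float64(-0.004))
```

servo_tool(motion=[[-1,-0.2,0.5,-0.004,100],[-2,-0.4,2,-0.004,100],[-2,-0.4,4,-0.004,100],[-2,-0.4,6,-0.004,100],[-2,-0.4,8,-0.004,100],[-2,-0.4,9,-0.004,100],[-2,-0.4,9.7,-0.004,100],[-2,-0.4,9.7,-0.004,100],[-2,-0.4,9.7,-0.004,100],[-2,-0.4,9.7,-0.004,100]])

```text
clock: 8.5
ee_pos: [0.5553, -0.1346, 0.3026]
tool_rot: [3.14, -0.001, 0.982]
ft_force: [-0.1, -0.6, 0.3]
opening: 0.0853
```

Run:
```python
from go import *
st=read_state();im=get_image('wrist')[:,:,::-1]
cv2.imwrite('pics/w7.png',im)
print(st['ee_pos'],st['tool_rot'],np.degrees(st['tool_rot'][2]))
print(delta(st,[.553,-.1373,.202],56))
c=cam('wrist',st)
y=np.radians(-34);ex=np.array([np.cos(y),np.sin(y)]);ey=np.array([-ex[1],ex[0]])
im=im.copy()
for s in [(1,1),(1,-1),(-1,-1),(-1,1)]:
    p=np.array([.553,-.1373])+.013*(s[0]*ex+s[1]*ey)
    u=proj(c,[*p,.068]);print(u);cv2.circle(im,tuple(np.round(u).astype(int)),1,(255,0,255),-1)
cv2.imwrite('pics/w7b.png',cv2.resize(im[120:320,140:370],None,fx=3,fy=3,interpolation=cv2.INTER_CUBIC))
```

```text
[ 0.55525221 -0.13463036  0.30262401] [ 3.14007600e+00 -7.66446981e-04  9.81973355e-01] 56.26292885760196
(array([-0.35, -0.05, 10.06]), np.float64(0.005))
[269.94525328 200.24348192]
[269.07374166 233.73696798]
[233.45043295 233.60021942]
[232.94391753 200.09553665]
```

View pics/w7b.png

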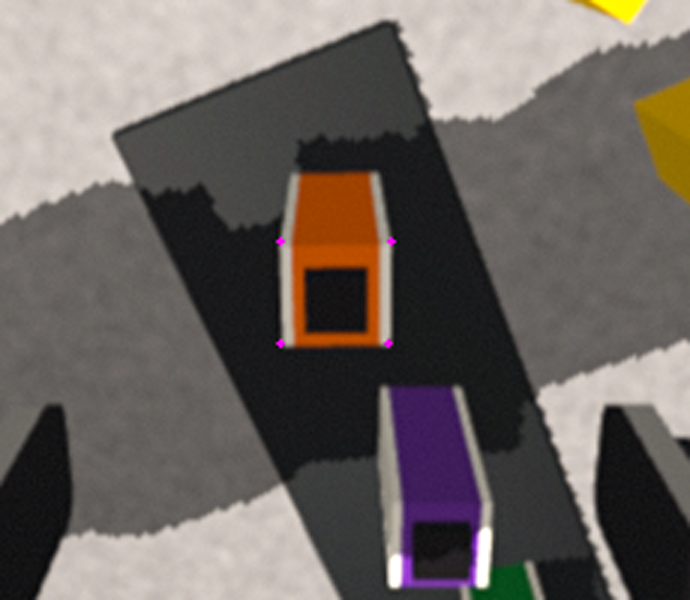

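servo_tool(motion=[[-0.3,0,0.7,0.005,100],[-0.35,0,2,0.005,100],[-0.35,0,3.5,0.005,100],[-0.35,0,5,0.005,100],[-0.35,0,6.5,0.005,100],[-0.35,0,8,0.005,100],[-0.35,0,9,0.005,100],[-0.35,0,9.7,0.005,100],[-0.35,0,10,0.005,100],[-0.35,0,10,0.005,100]])

```text
clock: 9.55
ee_pos: [0.5529, -0.1376, 0.2015]
tool_rot: [-3.141, 0.0, 0.977]
ft_force: [-0.4, -0.4, 0.2]
opening: 0.0856
```

Run:
```python
from go import *
get_image('top');get_image('top')
st=read_state();im=get_image('wrist')[:,:,::-1]
cv2.imwrite('pics/w8.png',im)
print(st['ee_pos'],st['tool_rot'],np.degrees(st['tool_rot'][2]),st['ft_force'])
print(delta(st,[.553,-.1373,.202],56))
```

```text
[ 0.55317954 -0.13760312  0.20217743] [ 3.14070336e+00 -3.98164746e-04  9.76794238e-01] 55.9661873003201 [ 0.42825196 -0.71564755 -0.07369085]
(array([ 0.02, -0.03,  0.02]), np.float64(-0.001))
```

View pics/w8.png

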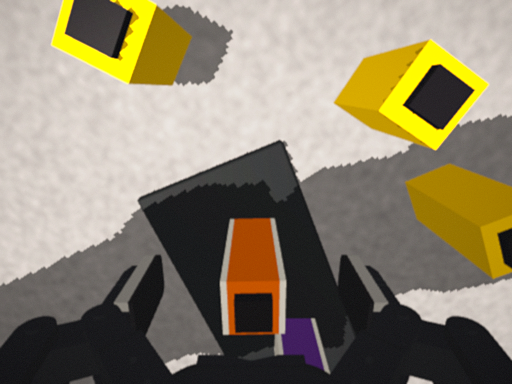

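servo_tool(motion=[[0,0,0,0,50],[0,0,0,0,36],[0,0,0,0,30],[0,0,0,0,20],[0,0,0,0,10],[0,0,0,0,0],[0,0,0,0,0],[0,0,0,0,0],[0,0,0,0,0],[0,0,0,0,0]], squeeze=35)

```text
clock: 10.7
ee_pos: [0.553, -0.1375, 0.2019]
tool_rot: [3.141, -0.0, 0.977]
ft_force: [-0.4, -0.1, 3.8]
opening: 0.0254
```

Run:
```python
from go import *
st=read_state();im=get_image('wrist')[:,:,::-1]
cv2.imwrite('pics/w9.png',im)
print(st['ee_pos'],st['tool_rot'],st['ft_force'],st['opening'])
```

```text
[ 0.55299708 -0.13751261  0.20187516] [ 3.14126863e+00 -1.99647991e-04  9.76852205e-01] [-0.3740658  -0.14923117  3.76607496] 0.02542244607878325
```

View pics/w9.png

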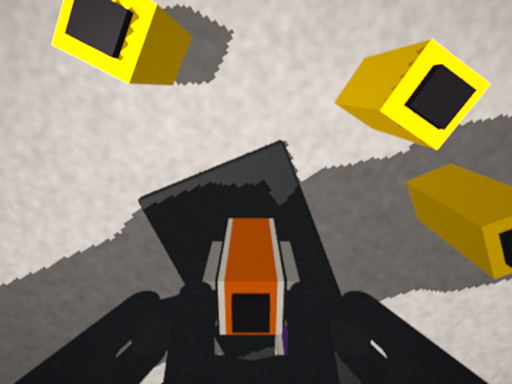

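servo_tool(motion=[[0,0,-0.5,0,0],[0,0,-1.5,0,0],[0,0,-3,0,0],[0,0,-5,0,0],[0,0,-7.5,0,0],[0,0,-10,0,0],[0,0,-12.5,0,0],[0,0,-15,0,0],[0,0,-16.5,0,0],[0,0,-17,0,0]])

```text
clock: 11.75
ee_pos: [0.5533, -0.1378, 0.3749]
tool_rot: [3.137, -0.002, 0.977]
ft_force: [0.0, 1.2, -0.7]
opening: 0.0257
```

Run:
```python
from go import *
st=read_state();im=get_image('wrist')[:,:,::-1]
cv2.imwrite('pics/w10.png',im)
print(st['clock'],st['ee_pos'],st['tool_rot'],st['ft_force'],st['opening'])
print(delta(st,[.5669,.1987,.372],68.55))
```

```text
11.75 [ 0.55333767 -0.13781506  0.37494286] [ 3.13736206e+00 -2.08057000e-03  9.76611821e-01] [ 0.04383318  1.21978071 -0.69613648] 0.025724811169725872
(array([ 28.64, -17.72,   0.28]), np.float64(-0.22))
```

View pics/w10.png

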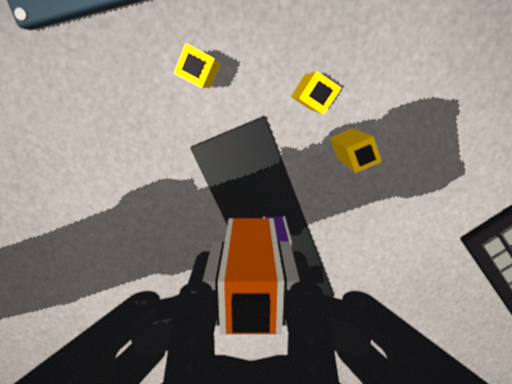

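servo_tool(motion=[[1,-0.6,0,-0.01,0],[3,-1.9,0,-0.02,0],[5.5,-3.4,0,-0.04,0],[8.5,-5.3,0,-0.07,0],[11.5,-7.1,0,-0.09,0],[14.5,-9,0,-0.11,0],[17.5,-10.8,0,-0.135,0],[20.5,-12.7,0,-0.16,0],[23.5,-14.5,0,-0.18,0],[26,-16.1,0,-0.2,0]])

```text
clock: 12.8
ee_pos: [0.5637, 0.1713, 0.3702]
tool_rot: [-3.139, 0.001, 1.18]
ft_force: [0.9, 0.7, -0.3]
opening: 0.0257
```

```bash
python3 go.py .5669 .1987 .372 68.55
```

```text
12.8 [0.5637 0.1713 0.3702] [-1.7985e+02  5.0000e-02  6.7620e+01] [-0.42  0.4   0.1   1.76 -0.05  0.99 -0.69] 0.0257 [ 0.9  0.7 -0.3]
(array([ 2.66, -0.75, -0.18]), np.float64(-0.016))
```

servo_tool(motion=[[1,-0.3,0,-0.01,0],[2,-0.6,0,-0.016,0],[2.6,-0.75,0,-0.016,0],[2.6,-0.75,0,-0.016,0],[2.6,-0.75,0,-0.016,0],[2.6,-0.75,0,-0.016,0],[2.6,-0.75,0,-0.016,0],[2.6,-0.75,0,-0.016,0],[2.6,-0.75,0,-0.016,0],[2.6,-0.75,0,-0.016,0]])

```text
clock: 13.8
ee_pos: [0.568, 0.1949, 0.3718]
tool_rot: [3.142, -0.0, 1.193]
ft_force: [0.6, -0.3, -0.6]
opening: 0.0257
```

```bash
python3 go.py .5669 .1987 .262 68.55;  python3 - <<'E'
from go import *
cv2.imwrite('pics/w11.png',get_image('wrist')[:,:,::-1])
cv2.imwrite('pics/s11.png',cv2.resize(get_image('scene')[60:240,200:400,::-1],None,fx=3,fy=3,interpolation=cv2.INTER_CUBIC))
E
```

```text
13.8 [0.568  0.1949 0.3718] [ 1.800e+02 -1.000e-02  6.833e+01] [-0.44  0.41  0.09  1.73 -0.04  1.   -0.72] 0.0257 [ 0.6 -0.3 -0.6]
(array([ 0.31, -0.24, 10.98]), np.float64(-0.004))
```

View pics/w11.png

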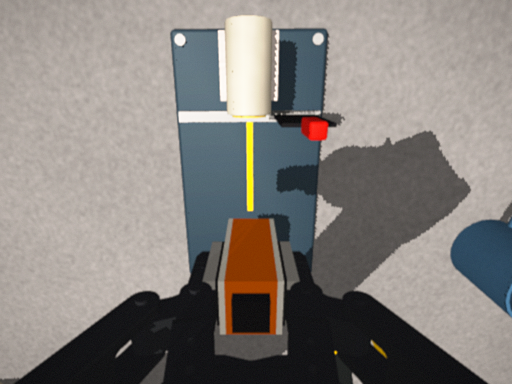

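View pics/s11.png

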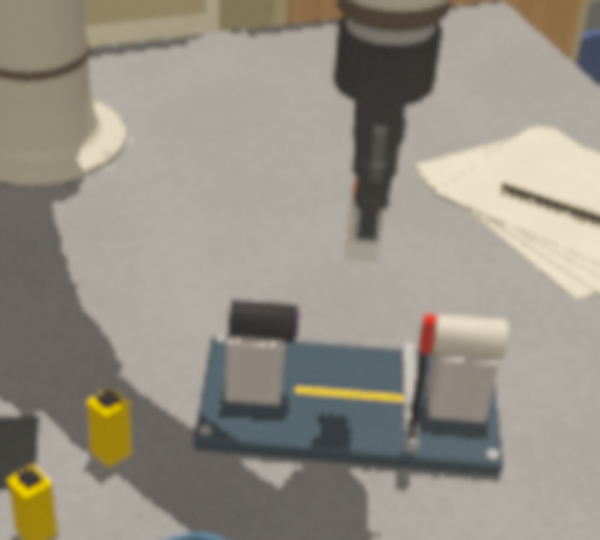

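servo_tool(motion=[[0.1,-0.1,0,-0.004,0],[0.2,-0.2,0.5,-0.004,0],[0.3,-0.24,1.5,-0.004,0],[0.3,-0.24,3,-0.004,0],[0.3,-0.24,4.5,-0.004,0],[0.3,-0.24,6,-0.004,0],[0.3,-0.24,7.3,-0.004,0],[0.3,-0.24,8,-0.004,0],[0.3,-0.24,8,-0.004,0],[0.3,-0.24,8,-0.004,0]])

```text
clock: 14.9
ee_pos: [0.5671, 0.1987, 0.2918]
tool_rot: [3.141, -0.0, 1.197]
ft_force: [-0.0, 0.1, 0.6]
opening: 0.0258
```

```bash
python3 go.py .5669 .1987 .262 68.55
```

```text
14.9 [0.5671 0.1987 0.2918] [ 1.7999e+02 -1.0000e-02  6.8570e+01] [-0.44  0.51  0.08  1.78 -0.05  0.85 -0.71] 0.0258 [-0.   0.1  0.6]
(array([-0.  , -0.02,  2.98]), np.float64(0.0))
```

servo_tool(motion=[[0,0,0.3,0,0],[0,0,0.8,0,0],[0,0,1.4,0,0],[0,0,2,0,0],[0,0,2.5,0,0],[0,0,2.8,0,0],[0,0,2.95,0,0],[0,0,2.95,0,0],[0,0,2.95,0,0],[0,0,2.95,0,0]])

```text
clock: 15.9
ee_pos: [0.567, 0.1987, 0.2625]
tool_rot: [3.141, -0.0, 1.197]
ft_force: [-0.2, 0.2, -0.7]
opening: 0.0256
```

```bash
python3 go.py .5669 .1987 .262 68.55;  python3 - <<'E'
from go import *
a=get_image('wrist')[:,:,::-1];cv2.imwrite('pics/w12.png',a)
cv2.imwrite('pics/s12.png',cv2.resize(get_image('scene')[110:240,240:390,::-1],None,fx=4.5,fy=4.5,interpolation=cv2.INTER_CUBIC))
t=get_image('top')[:,:,::-1];cv2.imwrite('pics/t12.png',t)
print(read_state()['joint_vel'].round(4))
E
```

```text
15.9 [0.567  0.1987 0.2625] [ 1.7998e+02 -2.0000e-02  6.8570e+01] [-0.44  0.55  0.07  1.8  -0.05  0.79 -0.71] 0.0256 [-0.2  0.2 -0.7]
(array([-0.  , -0.01,  0.05]), np.float64(0.0))
[-0.0005 -0.0002 -0.0011  0.0029 -0.0001  0.0002  0.    ]
```

View pics/w12.png

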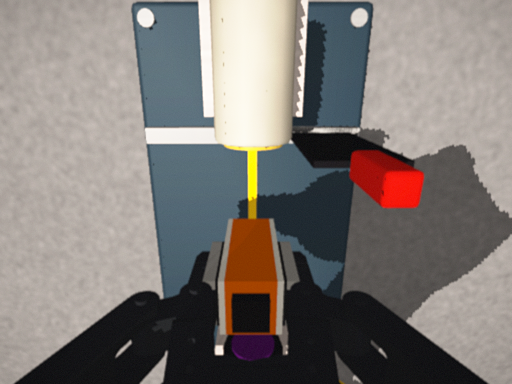

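View pics/s12.png

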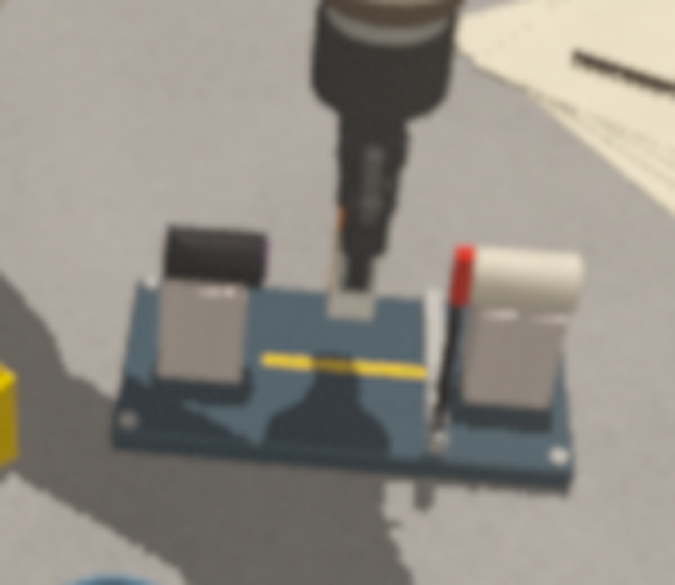

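View pics/t12.png

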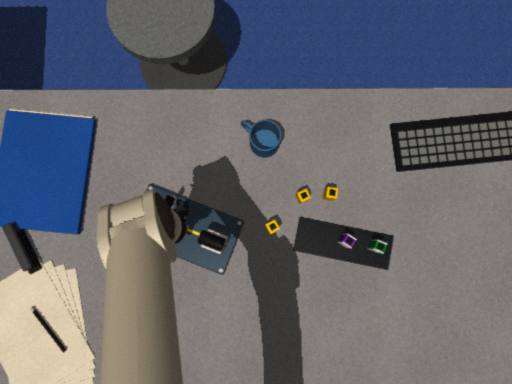

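Run:
```python
from go import *
C=np.array([.5669,.1987]);y=np.radians(-21.45);ex=np.array([np.cos(y),np.sin(y)]);ey=np.array([-ex[1],ex[0]])
c=cam('wrist',read_state())
for n,p,z in [('tab',(403,189),.146),('stopper',(252,312),.1335),('TL',(222,281),.1285),('TR',(281,281),.1285),('botL',(230,219),.0665),('botR',(274,219),.0665),('line',(252.5,200),.018)]:
    P=back(c,p,z)[:2]-C;print(n,(P@ex).round(4),(P@ey).round(4))
```

```text
tab 0.0432 0.056
stopper -0.0005 0.0022
TL -0.0122 0.0127
TR 0.0108 0.0127
botL -0.0131 0.0121
botR 0.0125 0.0121
line 0.0002 0.0063
```

All the measured values are within tolerance, so I'm handing in.

```bash
python3 -c "
from bench import *
print(hand_in()); s=read_state(); print(s['clock'],s['ee_pos'],s['opening'])"
```

```text
the job is handed in; nothing more can be done
None
the job is handed in; nothing more can be done
```

I slid the shutter open by its red tab and gripped the amber cell by its two frosted faces with 35 N. The job was handed in at about 16 s with the cell held in the light path. `hand_in()` gives no verdict, and my read of the state after it returned nothing.

Last checks before hand-in:
- **Shutter:** the tool released the tab at 44.9 mm and the last wrist picture puts it at about 43 mm. Both are above the 38 mm needed.
- **Cell position:** it sat within about 1 mm sideways of the light path and about 2 mm of midway. Its height was about 2.5 mm above the light path, worked out from the tool height and not measured separately.
- **Cell attitude and grip:** it was upright and square to within about 1°. The opening was steady at 25.6 mm, the wrist force was under 1 N, and the arm was at rest.
- **Clearance and bystanders:** the pictures show the cell clear of the instrument. The green cell, the violet cell, the mug and the yellow look-alikes appear unmoved in the top view; I judged that by eye.

No check failed. The only disagreement was the roughly 2 mm between the two shutter readings.

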